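# Stow the sunglasses case and click the foyer tray home

## Robot

A 6-joint arm with a two-finger parallel gripper is mounted at the origin on the work surface. World frame = base frame: x ahead of the robot, y to its left, z up, the work surface at z = 0. Lengths are in m, angles in rad, forces in N, time in s.
With the tool pointing down it reaches from about 0.375 to 0.925 m from the base axis. Payload 5.7 kg.
Tool frame: the origin (TCP) lies between the finger pads; the fingertips stand 14 mm ahead of it and the grasp point (between the pads) lies 5 mm behind it (manip.tips_ahead is the distance from the TCP to the fingertips, in m); x points along the fingers, z is the direction in which the jaws open and shut, and the axes are right-handed (so a half turn about x gives the same grasp; the last joint's range is limited). The gripper opens to 88 mm and grips with 3 to 60 N. Pads are 20 mm wide; open, the fingers measure 115 mm over their backs; the gripper's body (75 mm by 178 mm) begins 61 mm behind the grasp point.
Start: joints at [-1.271, 0.359, 1.51, -0, 1.272, -0.115], TCP at [0.242, -0.549, 0.237] pointing down, gripper open.
Joint ranges: [-2.97, 2.97], [-1.01, 2.36], [0.21, 2.38], [-0.96, 4.11], [0.2, 2.71], [-2.98, 2.98]. Speed limits (rad/s): [2.39, 2.39, 3.14, 3.14, 3.14, 3.14].

## Interface

Orientations are given as a unit quaternion [x, y, z, w].
In Python, from rig import manip gives the robot as it stands.
- The arm moves only by the tool move_arm, never from a script. Its argument "moves" is one flat list of numbers, 7 for each row, row after row: the gripper command: -1 is shut, 1 is fully open, values between are in proportion, then the shift along the tool's x, y, z in m, then the turn, a rotation vector about the tool's x, y, z in rad. In form: [gripper, x, y, z, wx, wy, wz, gripper, x, y, z, wx, wy, wz, ...]. A call has 1 to 20 rows; each row is the pose to reach, as a shift and turn from the pose measured when the call began, along the tool's axes at that moment; what a row does not reach only later rows make up. A row lasts 1/10 s, in which the tool goes at most 50 mm and 8.59 degrees, less where a joint would pass 70% of its speed; a pose out of reach is approached as far as the arm can. A call with a gripper value outside its range is refused whole. The fingers move at their own pace and stop on an object; "force" is the grip in N (left out, the last holds). Time passes only in rows, so rows that repeat a pose let the fingers close. It gives the time, the measured TCP pose, the force and the opening at its end, in the units of the state.
- manip.get_obs(): the state, without advancing time (a new reading comes with each control period).
- manip.capture(name): name is "scene" or "top" or "wrist"; returns (picture, depth): 480x640x3 uint8, red, green, blue; 480x640 float32, m along the optical axis (not along the pixel's ray), 0 where there is no reading.
- manip.camera_info(name): a dict with "fovy" (degrees; the focal length in pixels is half the picture's height over the tangent of half this angle, whatever the lens; pixels are square), "cx", "cy" (the principal point, pixels), "D" ([k1, k2, p1, p2, k3] as OpenCV has them; the pictures are not rectified), "R" (3x3) and "t" (3): a world point X has camera coordinates R X + t. Camera axes: x right, y down, z forward; pixel columns grow to the right and rows downward; lengths in m; the calibration is good to about 2 mm. A picture is of the moment at which its call begins: read the wrist's pose just before it. camera_info takes no time and is no camera call; for the wrist camera it gives the pose at the moment of the call.
- manip.hand_in(): hands the job in, once; it reports no verdict.
Trained networks look in the newest picture that a camera, given by its name, has taken for a name from the list of things; names that differ only in an ending like _2 or _b are one class to them, and where a whole thing is asked for, a point or a joint stands for the part that bears it (a point fixed in the world has none). Each returns a list of dicts, best first, with "confidence" (0 to 1); they miss things now and then, are a little off and sometimes report something else, mostly with a low value. They report only what shows in the picture. A call takes as long as a camera call. They do not tell look-alikes from the thing itself.
- manip.find_in(thing, camera): "rect" ([left, top, right, bottom] in pixels, round what is visible of it).
- manip.cut_out(thing, camera): "region" (480x640 bool, what is visible of it) and "rect" ([left, top, right, bottom] in pixels, round what is visible of it).
- manip.landmark_of(thing, camera): "xy" ([column, row] in pixels: a listed point, or the origin of a listed thing).
The state is a dict: "clock": time; "qpos": joint angles; "qd": joint speeds; "joint_efforts": joint torques, N m; "eef_pos": TCP position; "tcp_rot": TCP orientation; "contact_force": force on the tool from outside, world axes, zero at the start; "wrist_torque": the same for the moment, N m; "width": opening from 0.0 (shut) to 1.0 (fully open).
Only numpy, scipy, OpenCV 4.12 (cv2) and the standard library are available. Lean on these libraries where they do the work, as an engineer would, in place of code of your own. Each camera call takes 0.05 s, during which the arm holds its last target.

## Task

Take the hard sunglasses case out of the clear acrylic box, lay it flat in the empty front cell of the pulled-out aluminium tray, then push the tray fully home until its catch clicks and its front sits flush. Do not drop the case or let it topple, and do not slam the tray. The planter and the acrylic box stay standing where they are, and both pairs of sunglasses and the key stay in their places in the tray.

Things in the scene. Friction and masses are not known exactly. Their poses are not given: they have to be found in the camera images.
- case_center (a point): Centre of the hard sunglasses case: dark teal, brass hinge and latch, a rounded box 150 mm long (own z axis), 58 mm wide (own x) and 36 mm thick (own y), 75 to 155 g, shut and rigid. It starts standing on end in the acrylic box, lower end on the box's floor, so that 69 mm of it shows above the rim.
- case: The same case; origin at the middle of the end it stands on at the start, axes as above.
- acrylic_box: Clear acrylic upright box, open at the top, 74 mm (own x) by 52 mm (own y), 85 mm high, walls and floor 4 mm: the case (58 by 36 mm) stands in it with 4 mm play all round. Loose, 300 g, on top of the raised section, left or right of its middle. Origin: centre of its underside.
- planter: Terracotta planter with a small succulent, rim 100 mm across and 85 mm high (plant to about 115 mm), 1.1 kg, loose, on the raised section on the other side from the acrylic box. Origin: centre of its underside.
- credenza: Raised slatted ash section, fixed on the credenza's table surface (height 0), 860 mm wide, 290 mm deep, top 88 mm high and free between box and planter. The table is bare either side of the pulled-out tray. Origin: middle of its front face (towards the robot) at table height; own x points back into it, y to the left, z up. The tray bay is in the middle: 380 mm wide, its ceiling 70 mm above the table, so 50 mm above the tray's floor.
- tray (a joint): How far the aluminium tray is pulled out of the raised section (m), along the section's own -x; 0 = home, front flush with the section's front face. It starts at 0.145 to 0.165. It runs with about 1.5 N (3 N at 0.1 m/s). From 15 mm short of home a sprung catch resists: it takes a push of 7 to 9 N to ride over it; left between 5 and 15 mm the tray stays out or is pushed back. From about 4 mm the catch draws it home against its stop and holds it with about 5 N.
- tray_front (a point): Middle of the outer face of the tray's front, 45 mm above the table; axes as the raised section's. The front is 374 mm wide, 12 mm thick and reaches from 10 to 68 mm above the table, but only to 54 mm in a finger notch over its middle 90 mm. The tray's side and rear walls reach 48 mm above the table.
- cell_left (a point): Middle of the floor of the empty left-hand (+y) front cell of the tray, 20 mm above the table; axes as the raised section's. The cell is 128 mm front to back (own x) and 178 mm side to side (own y); its middle lies 76 mm behind the outer face of the front. The low dividers behind and to its right are 24 mm high.
- cell_right (a point): The same for the right-hand (-y) front cell of equal size, which holds the two pairs of sunglasses.
- shades_black: Folded black sunglasses, lenses up, 142 mm (own y) by 46 mm, 30 mm high, 30 g, loose in the right-hand cell. Origin: centre of the underside.
- shades_tortoise: Folded brown sunglasses of the same size, loose in the right-hand cell behind the black pair. Origin: centre of the underside.
- key: Flat steel key, 63 mm long, 4 mm thick, in the narrow rear lane of the tray. Origin: centre of the underside.
Mind the look-alikes: they are no part of the job. Of the things that look like the acrylic_box, the larger one is meant. There is more than one size of the planter; the job needs the smaller.

How it is judged:
On the way, in this order (a step that is already met when the one before it is completed fails the run):
1. the case lies flat in the tray's left-hand cell, let go, with the tray still out (x of case_center in the frame of cell_left between -0.045 and 0.045 m and y of case_center in the frame of cell_left between -0.03 and 0.03 m and z of case_center in the frame of cell_left between 0.01 and 0.026 m and contact force between the fingers and case below 0.1 N and linear speed of case below 0.03 m/s and value of joint tray above 0.05 m), for 0.2 s.
2. the tray is home at its catch (value of joint tray below 0.003 m), for 0.2 s.
At the end, for the whole second after the job is handed in: Tray home within 3 mm, the case lying flat and still in its left-hand cell, both sunglasses in the right-hand cell, the key in the tray, and the acrylic box and planter upright within 30 mm of where they stood (value of joint tray below 0.003 m and x of case_center in the frame of cell_left between -0.045 and 0.045 m and y of case_center in the frame of cell_left between -0.03 and 0.03 m and z of case_center in the frame of cell_left between 0.01 and 0.026 m and linear speed of case below 0.03 m/s and x of shades_black in the frame of cell_right between -0.065 and 0.065 m and y of shades_black in the frame of cell_right between -0.09 and 0.09 m and z of shades_black in the frame of cell_right between -0.01 and 0.03 m and x of shades_tortoise in the frame of cell_right between -0.065 and 0.065 m and y of shades_tortoise in the frame of cell_right between -0.09 and 0.09 m and z of shades_tortoise in the frame of cell_right between -0.01 and 0.03 m and z of key in the frame of cell_left between -0.01 and 0.02 m and distance of each of acrylic_box, planter from where it was at the start of the episode below 0.03 m and angle between each of acrylic_box, planter's own z axis and vertical below 0.1 rad); the robot touches nothing.
It fails at once if the case is dropped, thrown or toppled (over 0.6 m/s out of the fingers) (linear speed of case above 0.6 m/s and contact force between the fingers and case below 0.1 N).
It fails at once if the tray is slammed (over 0.5 m/s inwards) (velocity of joint tray below -0.5 m/s).
It also fails if it takes over 70 s, if anything falls off the work surface, if the arm or the gripper's body presses on something with over 40 N, if the wrist force passes 120 N, or if a joint passes its speed limit or range.

## Working session

There is one attempt and no reset: what is moved stays moved. The work goes in short steps, Python scripts to look and compute and a tool call to move; the robot and the scene stay as the last step left them, time stands still between calls to the robot, and variables do not carry over. Pictures are saved under pics/ and viewed, and the job is handed in when it is done.

Besides the shell and the picture viewer there is one more tool, called as name(argument=value, ...) on one line, values as JSON. move_arm: Moves the arm, as the interface text tells. Its arguments: {"type":"object","properties":{"moves":{"type":"array","items":{"type":"number"}},"force":{"type":"number"}},"required":["moves"]}

```bash
mkdir -p pics; ls
cat > h.py <<'E'
import numpy as np, cv2
from rig import manip
from scipy.spatial.transform import Rotation as Ro
def K(i):
    f=240/np.tan(np.radians(i['fovy'])/2); return np.array([[f,0,i['cx']],[0,f,i['cy']],[0,0,1.]])
def rays(i,px):
    return cv2.undistortPoints(np.array(px,float).reshape(-1,1,2),K(i),np.array(i['D'],float)).reshape(-1,2)
def w(i,px,d):
    r=rays(i,px); c=np.c_[r,np.ones(len(r))]*np.array(d).reshape(-1,1)
    return (c-np.array(i['t']))@np.array(i['R'])
def wz(i,px,z):
    r=rays(i,px); R=np.array(i['R']);C=-R.T@np.array(i['t']); d=np.c_[r,np.ones(len(r))]@R
    return C+d*((z-C[2])/d[:,2])[:,None]
def proj(i,X):
    return cv2.projectPoints(np.array(X,float).reshape(-1,3),cv2.Rodrigues(np.array(i['R'],float))[0],np.array(i['t'],float),K(i),np.array(i['D'],float))[0].reshape(-1,2)
def cloud(i,d):
    v,u=np.nonzero(d>0); P=np.full(d.shape+(3,),np.nan); P[v,u]=w(i,np.c_[u,v],d[v,u]); return P
def save(n,im): cv2.imwrite('pics/'+n+'.png',im[:,:,::-1])
E
python3 - <<'E'
from h import *
for n in ['scene','top']:
    im,d=manip.capture(n); save(n+'0',im); np.savez(n+'0.npz',im=im,d=d)
    i=manip.camera_info(n); print(n,i)
    for t in ['acrylic_box','planter','case','shades_black','key','tray']:
        print(t,[(np.round(r['rect']),round(r['confidence'],2)) for r in manip.find_in(t,n)])
    for t in ['case_center','tray_front','cell_left','cell_right','credenza','acrylic_box','planter']:
        print(t,[(np.round(r['xy']),round(r['confidence'],2)) for r in manip.landmark_of(t,n)])
print(manip.get_obs())
E
```

```text
pics
scene {'fovy': 55.891322988607236, 'cx': 323.16821368776436, 'cy': 236.40498384639386, 'D': array([0.02969233, 0.        , 0.        , 0.        , 0.        ]), 'R': array([[-0.97165936, -0.23568843,  0.01814007],
       [-0.16425749,  0.61800137, -0.76882624],
       [ 0.16999286, -0.75001685, -0.6392004 ]]), 't': array([0.50211601, 0.17930996, 0.79508433])}
acrylic_box [(array([265., 149., 306., 196.]), 0.98), (array([394., 182., 429., 222.]), 0.76)]
planter [(array([191., 229., 259., 304.]), 0.66), (array([276., 322., 384., 448.]), 0.6)]
case [(array([263., 150., 307., 195.]), 0.75), (array([266., 115., 300., 158.]), 0.74)]
shades_black [(array([337., 211., 369., 259.]), 0.73)]
key [(array([272., 270., 282., 277.]), 0.52)]
tray [(array([256., 200., 388., 339.]), 0.8)]
case_center [(array([284., 154.]), 0.76), (array([324., 240.]), 0.57)]
tray_front [(array([374., 264.]), 0.93)]
cell_left [(array([323., 303.]), 0.76)]
cell_right [(array([341., 240.]), 0.77)]
credenza [(array([293., 264.]), 0.76), (array([322., 301.]), 0.55)]
acrylic_box [(array([288., 185.]), 0.64), (array([40
[... 1153 characters left out ...]
0.86), (array([178., 284.]), 0.66)]
{'clock': 1.4, 'qpos': array([-1.27109723e+00,  3.58837627e-01,  1.51040669e+00, -3.11158134e-05,
        1.27249573e+00, -1.15116828e-01]), 'qd': array([ 0.00056055, -0.00082855,  0.00091159,  0.00134723,  0.00127266,
       -0.00073813]), 'joint_efforts': array([-5.26252879e-04, -5.15334427e+01, -2.71123445e+01,  6.74890727e-02,
        2.47410644e-02, -1.96401095e-05]), 'eef_pos': array([ 0.24177619, -0.54909235,  0.2365978 ]), 'tcp_rot': array([ 0.38634442,  0.59229461, -0.38629401,  0.592201  ]), 'contact_force': array([-0.36184677,  0.34952677,  0.76283163]), 'wrist_torque': array([ 0.0429599 , -0.06190959,  0.0100772 ]), 'width': 1.0006795741942014}
```

View pics/scene0.png

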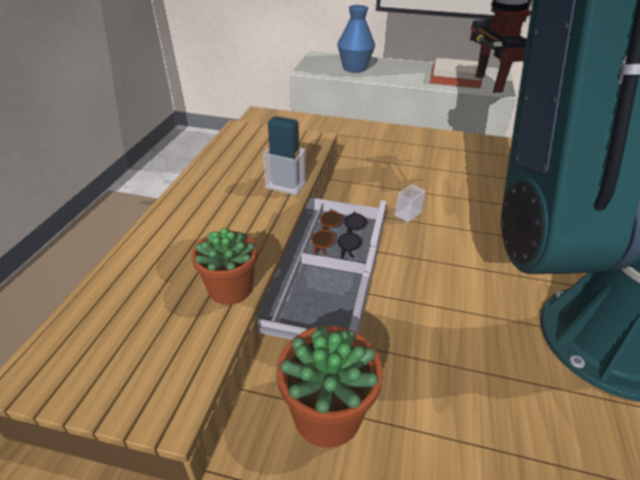

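View pics/top0.png

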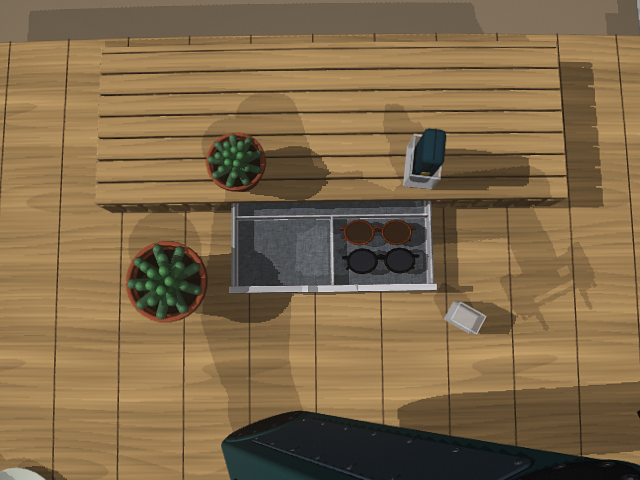

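Run:
```python
from h import *
s=np.load('top0.npz');im=s['im']
a=cv2.resize(im[115:205,390:480],(600,600),interpolation=cv2.INTER_CUBIC); save('boxcrop',a[:,:,:])
i=manip.camera_info('top')
P=cloud(i,s['d'])
for n,(u,v) in dict(casetop=(436,140),table=(300,350),cred=(330,180),front=(330,292),frL=(260,292),frR=(410,291)).items(): print(n,np.round(P[v,u],4))
# case top points
m=(P[...,2]>0.2)&(np.arange(640)[None,:]>390)&(np.arange(640)[None,:]<480)
q=P[m];print(m.sum(),np.round(np.percentile(q,[2,50,98],axis=0),4))
z=q[:,2].max();t=q[q[:,2]>np.median(q[:,2])-0.01][:,:2]
print(cv2.minAreaRect(t.astype(np.float32)))
# tray front top: z 0.06-0.075
m=(abs(P[...,2]-0.068)<0.008)&(P[...,0]<0.7)&(abs(P[...,1])<.3)
q=P[m];print(np.round(np.percentile(q,[1,50,99],axis=0),4)); print(cv2.fitLine(q[:,:2].astype(np.float32),cv2.DIST_HUBER,0,.01,.01).ravel())
# credenza front edge
m=(abs(P[...,2]-0.088)<0.006)
for u in range(100,560,40):
    v=np.nonzero(m[:,u])[0]
    if len(v):print(u,np.round(P[v.max(),u],4))
```

```text
casetop [ 0.6579 -0.1913  0.244 ]
table [0.3228 0.0303 0.0021]
cred [ 0.6298 -0.0284  0.087 ]
front [ 0.4309 -0.0272  0.0175]
frL [0.4306 0.0998 0.0637]
frR [ 0.4316 -0.1803 -0.0008]
5113 [[ 0.2741 -0.2     0.2188]
 [ 0.2844 -0.0982  0.6741]
 [ 0.6685 -0.0633  0.7571]]
((0.2835574448108673, -0.09395822882652283), (0.003977547399699688, 0.07646854966878891), 15.355157852172852)
[[ 0.3582 -0.2943  0.0605]
 [ 0.4377 -0.0784  0.0678]
 [ 0.595   0.2865  0.0757]]
[ 0.07042054  0.9975174   0.4325829  -0.09555097]
100 [0.594 0.388 0.09 ]
140 [0.5939 0.3159 0.0852]
180 [0.5927 0.2424 0.0868]
220 [0.5926 0.1706 0.0823]
260 [0.593  0.0979 0.0859]
300 [0.5944 0.026  0.0838]
340 [ 0.5938 -0.0461  0.0826]
380 [ 0.5945 -0.118   0.0852]
420 [ 0.5956 -0.1901  0.0856]
460 [ 0.5947 -0.2623  0.087 ]
500 [ 0.5958 -0.3349  0.0883]
540 [ 0.5955 -0.409   0.0868]
```

The boxes are one at top-camera px (423,162), on the raised section with the case in it, and one at (465,319), small, on the table. The planters are at (236,163), small, on the section, and (166,281), large, on the table. The job needs the larger box (with the case) and the smaller planter, both on the raised section. I'll confirm that in an enlarged crop.

Run:
```python
from h import *
s=np.load('top0.npz');im=s['im']
a=cv2.resize(im[120:340,395:495],(360,792//1),interpolation=cv2.INTER_CUBIC)[:590]
b=cv2.resize(np.load('scene0.npz')['im'][105:230,255:435],(430,299),interpolation=cv2.INTER_CUBIC)
c=np.zeros((590,790,3),np.uint8);c[:,:360]=a;c[:299,360:]=b;
c[299:589,360:]=cv2.resize(im[195:305,225:445],(430,290),interpolation=cv2.INTER_CUBIC);save('crop1',c)
i=manip.camera_info('top');P=cloud(i,s['d'])
sub=(slice(110,200),slice(395,460))
m=np.zeros(im.shape[:2],bool); Z=P[...,2]
m[sub]=(Z[sub]>0.236)&(Z[sub]<0.25)
q=P[m];print(m.sum(),q.mean(0),cv2.minAreaRect(q[:,:2].astype(np.float32)))
pc=np.cov(q[:,:2].T);e,v=np.linalg.eigh(pc);print(e,v)
for v in range(124,194,4): print(v,[int(1000*x) for x in Z[v,400:452:4]])
for n,xy,z in [('cellL',(286,252),.02),('cellR',(378,248),.02),('front',(330,292),.045),('box',(421,170),.088),('planter',(241,176),.088),('cred',(328,211),0)]: print(n,np.round(wz(i,[xy],z),4))
i=manip.camera_info('scene')
for n,xy,z in [('cellL',(323,303),.02),('cellR',(341,240),.02),('front',(374,264),.045),('box',(288,185),.088),('planter',(232,288),.088),('casec',(284,154),.167),('bigplanter',(328,412),0)]: print(n,np.round(wz(i,[xy],z),4))
```

```text
703 [ 0.64892019 -0.18775484  0.24136228] ((0.6493021845817566, -0.18831853568553925), (0.03435483202338219, 0.05549880489706993), 83.56069946289062)
[8.98632919e-05 2.39385748e-04] [[-0.11180142 -0.99373057]
 [-0.99373057  0.11180142]]Traceback (most recent call last):
  File "<stdin>", line 13, in <module>
ValueError: cannot convert float NaN to integer
```

View pics/crop1.png

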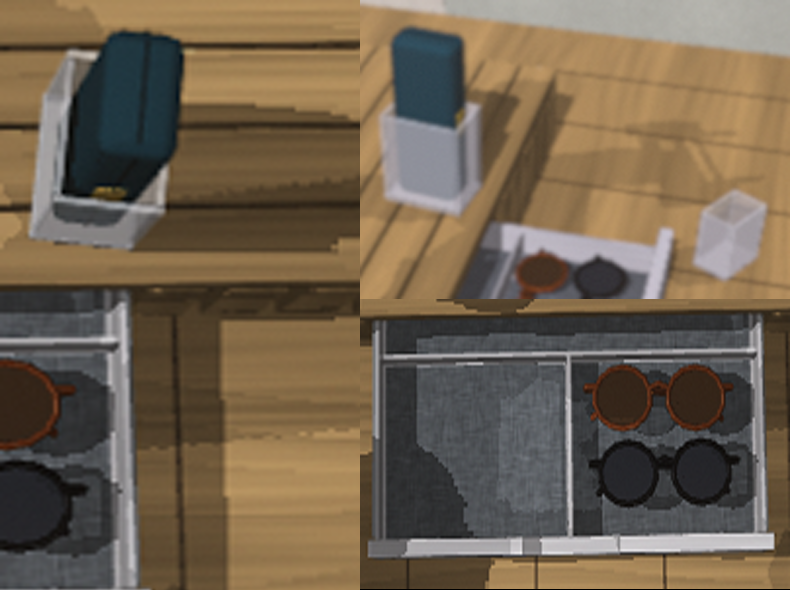

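The crop confirms it: the case stands in the larger box, its 58 mm side roughly along world x and yawed about -6.5°. The small cube at right is the look-alike.

Run:
```python
from h import *
s=np.load('top0.npz');im=s['im']
i=manip.camera_info('top');P=cloud(i,s['d']);Z=P[...,2]
for n,xy,z in [('cellL',(286,252),.02),('cellR',(378,248),.02),('front',(330,292),.045),('box',(421,170),.088),('planter',(241,176),.088),('cred',(328,211),0)]: print(n,np.round(wz(i,[xy],z),4))
# box rim corners from crop: crop px/3.6+offset
rim=[(395+75/3.6,120+50/3.6),(395+33/3.6,120+238/3.6),(395+165/3.6,120+212/3.6)]
print('rim',np.round(wz(i,rim,.173),4))
# divider/walls/front edges from crop3: scale 430/220
S=430/220.
f=lambda a,b:(225+(a-360)/S,195+(b-299)/S)
print('frontTop L,R outer',np.round(wz(i,[f(368,555),f(774,547)],.068),4))
print('divider',np.round(wz(i,[f(569,535),f(567,358)],.044),4))
print('sidewalls L',np.round(wz(i,[f(378,535),f(380,325)],.048),4),'R',np.round(wz(i,[f(765,530),f(757,322)],.048),4))
print('rear div',np.round(wz(i,[f(470,357)],.044),4))
i=manip.camera_info('scene')
for n,xy,z in [('cellL',(323,303),.02),('cellR',(341,240),.02),('front',(374,264),.045),('box',(288,185),.088),('planter',(232,288),.088),('casec',(284,154),.167),('bigplanter',(328,412),0)]: print(n,np.round(wz(i,[xy],z),4))
d=np.load('scene0.npz');Q=cloud(i,d['d'])
q=Q[110:160,262:303].reshape(-1,3);q=q[(q[:,2]>.236)&(q[:,2]<.25)];print('case top scene',len(q),q.mean(0),cv2.minAreaRect(q[:,:2].astype(np.float32)))
q=Q[325:450,270:390].reshape(-1,3);print('bigplanter hi',np.nanpercentile(q,99,axis=0),np.nanpercentile(q,1,axis=0))
o=manip.get_obs();q=o['qpos'];R=Ro.from_quat(o['tcp_rot']).as_matrix();print(np.round(R,3))
E_=lambda a,t:Ro.from_euler(a,t).as_matrix()
M=E_('z',q[0])@E_('y',q[1]+q[2])@E_('x',q[3])@E_('y',q[4])@E_('x',q[5]);print(np.round(M.T@R,3))
```

```text
cellL [[0.5068 0.0549 0.02  ]]
cellR [[ 0.5126 -0.1188  0.02  ]]
front [[ 0.43   -0.0267  0.045 ]]
box [[ 0.6466 -0.1932  0.088 ]]
planter [[0.6388 0.1321 0.088 ]]
cred [[ 0.5876 -0.0256  0.    ]]
rim [[ 0.6889 -0.1719  0.173 ]
 [ 0.5997 -0.1496  0.173 ]
 [ 0.6114 -0.2111  0.173 ]]
frontTop L,R outer [[ 0.3703  0.1548  0.068 ]
 [ 0.3737 -0.2168  0.068 ]]
divider [[ 0.3867 -0.0297  0.044 ]
 [ 0.5536 -0.0299  0.044 ]]
sidewalls L [[0.3883 0.1484 0.048 ]
 [0.5866 0.1476 0.048 ]] R [[ 0.3892 -0.2126  0.048 ]
 [ 0.5859 -0.2111  0.048 ]]
rear div [[0.5555 0.0622 0.044 ]]
cellL [[0.5021 0.0634 0.02  ]]
cellR [[ 0.507  -0.1182  0.02  ]]
front [[ 0.4262 -0.0355  0.045 ]]
box [[ 0.6442 -0.1918  0.088 ]]
planter [[0.6428 0.1287 0.088 ]]
casec [[ 0.6485 -0.1862  0.167 ]]
bigplanter [[0.4476 0.2543 0.    ]]
case top scene 238 [ 0.64640127 -0.18426567  0.23973328] ((0.6479376554489136, -0.18770813941955566), (0.034754056483507156, 0.0549464225769043), 80.79808807373047)
bigplanter hi [0.56353029 0.32656098 0.16583927] [ 0.36003594  0.08317337 -0.00238222]
[[-0.     0.915  0.403]
 [ 0.     0.403 -0.915]
 [-1.    -0.    -0.   ]]
[[ 0.     0.115 -0.993]
 [-0.115  0.987  0.114]
 [ 0.993  0.114  0.013]]
```

```bash
cat >> h.py <<'E'
E_=lambda a,t:Ro.from_euler(a,t).as_matrix()
def Mq(q): return E_('z',q[0])@E_('y',q[1]+q[2])@E_('z',q[3])@E_('y',q[4])@E_('z',q[5])
E
python3 - <<'E'
from h import *
o=manip.get_obs();q=o['qpos'];R=Ro.from_quat(o['tcp_rot']).as_matrix()
C=np.round(Mq(q).T@R,3);print(C)
yaw=np.arctan2(-.1118,.9937)
e=np.array([np.cos(yaw),np.sin(yaw),0]);n=np.array([-np.sin(yaw),np.cos(yaw),0]);up=np.array([0,0,1.])
for name,tx,z0 in [('grasp',np.cos(np.radians(10))*n-np.sin(np.radians(10))*up,e),('place',-np.sin(np.radians(10))*np.array([0,1,0])-np.cos(np.radians(10))*up,np.array([1.,0,0]))]:
  for s in (1,-1):
    z=s*z0;Rt=np.c_[tx,np.cross(z,tx),z]
    for q1 in ((-.6,-.4) if name=='grasp' else (.1,.3)):
      for a in (1.6,1.9):
        W=(E_('z',q1)@E_('y',a)).T@Rt@C.T
        print(name,s,q1,a,np.round(Ro.from_matrix(W).as_euler('ZYZ'),2))
E
```

```text
[[-0.  0. -1.]
 [ 0.  1. -0.]
 [ 1. -0. -0.]]
grasp 1 -0.6 1.6 [ 1.36  2.04 -0.12]
grasp 1 -0.6 1.9 [ 1.22  1.96 -0.44]
grasp 1 -0.4 1.6 [ 1.38  1.85 -0.08]
grasp 1 -0.4 1.9 [ 1.31  1.78 -0.38]
grasp -1 -0.6 1.6 [1.36 2.04 3.02]
grasp -1 -0.6 1.9 [1.22 1.96 2.7 ]
grasp -1 -0.4 1.6 [1.38 1.85 3.06]
grasp -1 -0.4 1.9 [1.31 1.78 2.76]
place 1 0.1 1.6 [-0.17  1.56  0.1 ]
place 1 0.1 1.9 [-0.18  1.26  0.16]
place 1 0.3 1.6 [-0.17  1.59  0.3 ]
place 1 0.3 1.9 [-0.17  1.3   0.35]
place -1 0.1 1.6 [-0.17  1.56 -3.04]
place -1 0.1 1.9 [-0.18  1.26 -2.98]
place -1 0.3 1.6 [-0.17  1.59 -2.84]
place -1 0.3 1.9 [-0.17  1.3  -2.79]
```

```bash
cat >> h.py <<'E'
def mv(p,R,o=None):
    o=o or manip.get_obs();R0=Ro.from_quat(o['tcp_rot']);
    s=R0.inv().apply(np.array(p)-o['eef_pos']); r=(R0.inv()*Ro.from_matrix(R)).as_rotvec()
    print('shift',np.round(s,3),'turn',np.round(r,3),'|r|deg',np.round(np.degrees(np.linalg.norm(r)),1)); return s,r
def frame(tx,z):
    tx=np.array(tx)/np.linalg.norm(tx); z=np.array(z)/np.linalg.norm(z); return np.c_[tx,np.cross(z,tx),z]
up=np.array([0,0,1.]); yaw=-.112
e=np.array([np.cos(yaw),np.sin(yaw),0]);n=np.array([-np.sin(yaw),np.cos(yaw),0])
T=np.radians(10); RG=frame(np.cos(T)*n-np.sin(T)*up,e); AX=np.array([.6485,-.188,.204])
RP=frame([0,-np.sin(T),-np.cos(T)],[1,0,0])
def st():
    o=manip.get_obs(); print('t',round(o['clock'],2),'p',np.round(o['eef_pos'],4),'R',np.round(Ro.from_quat(o['tcp_rot']).as_matrix().tolist(),3).tolist(),'q',np.round(o['qpos'],3),'F',np.round(o['contact_force'],2),'w',round(o['width'],3)); 
    with open('log.txt','a') as f: f.write(repr((o['qpos'].tolist(),o['eef_pos'].tolist()))+'\n')
    return o
E
python3 - <<'E'
from h import *
st(); mv([.45,-.45,.33],RG)
E
```

```text
t 1.4 p [ 0.2418 -0.5491  0.2366] R [[-0.0, 0.915, 0.403], [0.0, 0.403, -0.915], [-1.0, -0.0, -0.0]] q [-1.271  0.359  1.51  -0.     1.272 -0.115] F [-0.36  0.35  0.76] w 1.001
shift [-0.093  0.23  -0.007] turn [-0.863  0.724  1.259] |r|deg 96.8
```

move_arm(moves=[1,-0.06,0.05,0,-0.2,0.2,0.3,1,-0.09,0.1,0,-0.4,0.35,0.6,1,-0.093,0.15,0,-0.43,0.36,0.63,1,-0.093,0.15,0,-0.43,0.36,0.63,1,-0.093,0.15,0,-0.43,0.36,0.63,1,-0.093,0.15,0,-0.43,0.36,0.63,1,-0.093,0.15,0,-0.43,0.36,0.63,1,-0.093,0.15,0,-0.43,0.36,0.63])

```text
clock: 2.2
eef_pos: [0.3789, -0.489, 0.3289]
tcp_rot: [0.478, 0.606, 0.019, 0.635]
contact_force: [-0.6, 0.1, -0.1]
width: 1.001
```

Run:
```python
from h import *
st(); mv([.45,-.45,.33],RG)
```

```text
t 2.2 p [ 0.3789 -0.489   0.3289] R [[0.264, 0.556, 0.788], [0.603, 0.543, -0.584], [-0.753, 0.63, -0.192]] q [-1.283  0.6    1.095  0.482  1.989 -0.5  ] F [-0.62  0.07 -0.1 ] w 1.001
shift [0.041 0.061 0.033] turn [-0.434  0.365  0.63 ] |r|deg 48.6
```

move_arm(moves=[1,0.04,0.06,0.03,-0.43,0.36,0.63,1,0.04,0.06,0.03,-0.43,0.36,0.63,1,0.04,0.06,0.03,-0.43,0.36,0.63,1,0.04,0.06,0.03,-0.43,0.36,0.63,1,0.04,0.06,0.03,-0.43,0.36,0.63,1,0.04,0.06,0.03,-0.43,0.36,0.63,1,0.04,0.06,0.03,-0.43,0.36,0.63,1,0.04,0.06,0.03,-0.43,0.36,0.63])

```text
clock: 3.0
eef_pos: [0.4471, -0.4493, 0.3313]
tcp_rot: [0.485, 0.515, 0.42, 0.568]
contact_force: [0.7, 0.2, 0.7]
width: 0.998
```

Run:
```python
from h import *
st(); mv(AX-.13*RG[:,0],RG)
# fit
A=[];b=[]
for l in open('log.txt'):
    q,p=eval(l); z1=E_('z',q[0])
    x,z=np.eye(3)[0],np.eye(3)[2]; R2=z1@E_('y',q[1]);R3=z1@E_('y',q[1]+q[2])
    A.append(np.c_[z1@x,z,R2@z,R3@x,R3@z,Mq(q)@z]);b.append(p)
s=np.linalg.lstsq(np.vstack(A),np.hstack(b),rcond=None);print(np.round(s[0],4),s[1:])
```

```text
t 3.0 p [ 0.4471 -0.4493  0.3313] R [[0.116, 0.023, 0.993], [0.977, 0.177, -0.118], [-0.178, 0.984, -0.002]] q [-1.183  0.977  0.833  0.902  2.488 -0.683] F [0.73 0.16 0.68] w 0.998
shift [ 0.171 -0.075  0.17 ] turn [-0.003  0.006  0.004] |r|deg 0.5
[-0.0785  0.2442  0.8932  0.214   0.4382  0.5163] (array([0.0049965]), np.int32(6), array([3.32859691, 2.4480854 , 0.92660152, 0.23291007, 0.08797328,
       0.08212009]))
```

move_arm(moves=[1,0.05,-0.01,0.05,0,0,0,1,0.09,-0.03,0.09,0,0,0,1,0.13,-0.05,0.13,0,0,0,1,0.171,-0.075,0.17,-0.003,0.006,0.004,1,0.171,-0.075,0.17,-0.003,0.006,0.004,1,0.171,-0.075,0.17,-0.003,0.006,0.004,1,0.171,-0.075,0.17,-0.003,0.006,0.004,1,0.171,-0.075,0.17,-0.003,0.006,0.004])

```text
clock: 3.8
eef_pos: [0.6335, -0.3167, 0.2291]
tcp_rot: [0.483, 0.516, 0.422, 0.568]
contact_force: [-0.5, -0.2, 0.5]
width: 0.998
```

Run:
```python
from h import *
im,d=manip.capture('wrist');save('w1',im)
im,d=manip.capture('top');save('t1',im)
i=manip.camera_info('top');P=cloud(i,d)
q=P[110:200,395:460].reshape(-1,3);q=q[(q[:,2]>.236)&(q[:,2]<.25)];print(len(q),q.mean(0),cv2.minAreaRect(q[:,:2].astype(np.float32)))
st(); mv(AX-.003*RG[:,0],RG)
```

```text
707 [ 0.64882271 -0.18783794  0.24129085] ((0.650020956993103, -0.18839523196220398), (0.03453328460454941, 0.05605371296405792), 82.79155731201172)
t 3.9 p [ 0.6332 -0.3175  0.2287] R [[0.113, 0.018, 0.993], [0.978, 0.176, -0.114], [-0.177, 0.984, 0.002]] q [-0.929  1.07   0.884  1.002  2.211 -0.655] F [-0.18 -0.25  0.59] w 0.999
shift [ 0.13  -0.001  0.   ] turn [0.001 0.003 0.003] |r|deg 0.3
```

View pics/w1.png

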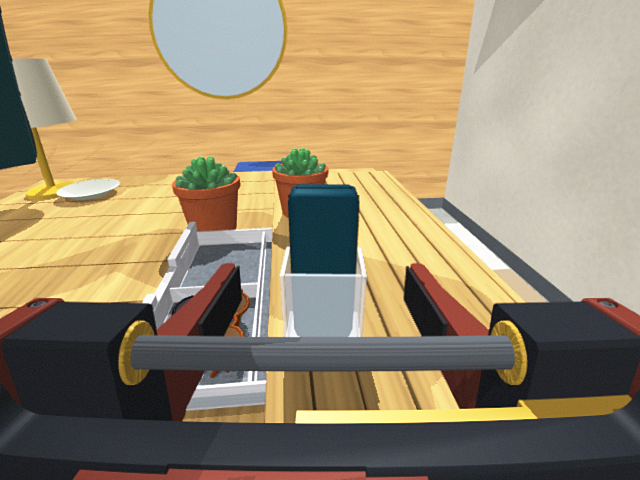

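View pics/t1.png

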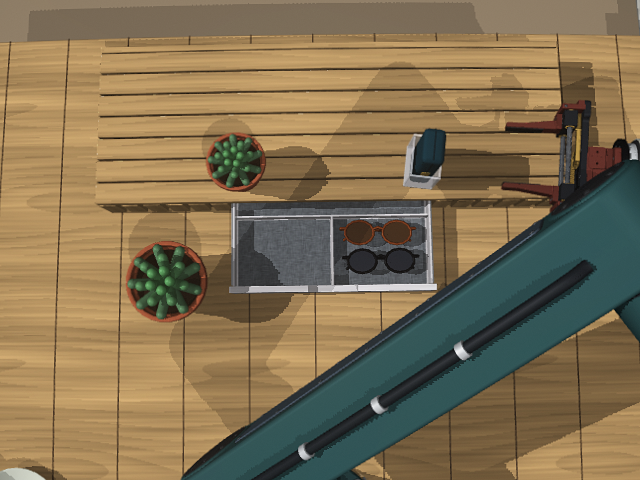

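The wrist picture shows the case (px 290–357) centred between the pads (240 and 407). The planters and tray are clear of the path, so I'm going in.

move_arm(moves=[1,0.03,0,0,0,0,0,1,0.06,0,0,0,0,0,1,0.09,0,0,0,0,0,1,0.11,0,0,0,0,0,1,0.12,0,0,0,0.003,0.003,1,0.13,-0.001,0,0,0.003,0.003,1,0.13,-0.001,0,0,0.003,0.003,1,0.13,-0.001,0,0,0.003,0.003], force=30)

```text
clock: 4.7
eef_pos: [0.6478, -0.1915, 0.2049]
tcp_rot: [0.484, 0.515, 0.424, 0.567]
contact_force: [-0.8, 1.0, 0.8]
width: 0.997
```

Run:
```python
from h import *
st(); mv(AX-.003*RG[:,0],RG)
im,d=manip.capture('wrist');save('w2',im)
```

```text
t 4.7 p [ 0.6478 -0.1915  0.2049] R [[0.111, 0.018, 0.994], [0.978, 0.174, -0.112], [-0.174, 0.985, 0.002]] q [-0.821  0.997  1.146  0.987  2.031 -0.78 ] F [-0.78  0.97  0.76] w 0.997
shift [ 0.001 -0.     0.   ] turn [0.002 0.001 0.001] |r|deg 0.1
```

View pics/w2.png

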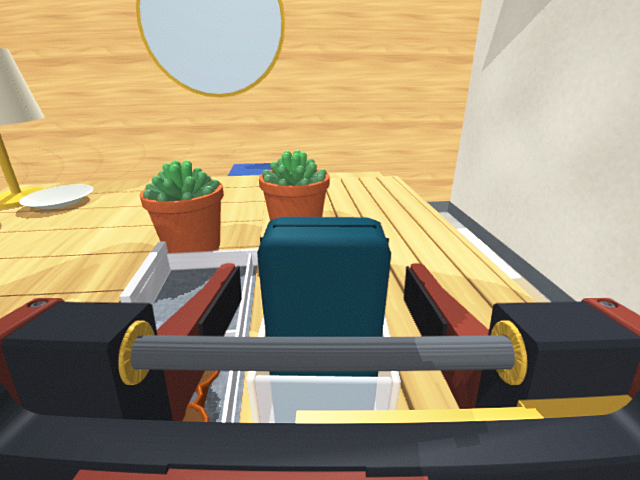

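Case is centred between the pads (260–388 against 240–407). Closing now.

move_arm(moves=[-1,0,0,0,0,0,0,-1,0,0,0,0,0,0,-1,0,0,0,0,0,0,-1,0,0,0,0,0,0,-1,0,0,0,0,0,0,-1,0,0,0,0,0,0,-1,0,0,0,0,0,0,-1,0,0,0,0,0,0], force=35)

```text
clock: 5.55
eef_pos: [0.6479, -0.1917, 0.2048]
tcp_rot: [0.484, 0.515, 0.424, 0.567]
contact_force: [0.1, -0.7, 0.2]
width: 0.66
```

Run:
```python
from h import *
o=st(); mv(o['eef_pos']+[0,0,.03],RG); mv(o['eef_pos']+[0,0,.11],RG)
```

```text
t 5.55 p [ 0.6479 -0.1917  0.2048] R [[0.111, 0.018, 0.994], [0.978, 0.174, -0.112], [-0.175, 0.985, 0.002]] q [-0.821  0.997  1.146  0.987  2.031 -0.78 ] F [ 0.05 -0.69  0.22] w 0.66
shift [-0.005  0.03   0.   ] turn [0.002 0.001 0.001] |r|deg 0.1
shift [-0.019  0.108  0.   ] turn [0.002 0.001 0.001] |r|deg 0.1
```

move_arm(moves=[-1,-0.002,0.01,0,0,0,0,-1,-0.004,0.02,0,0,0,0,-1,-0.005,0.03,0,0,0,0,-1,-0.007,0.04,0,0,0,0,-1,-0.009,0.05,0,0,0,0,-1,-0.011,0.06,0,0,0,0,-1,-0.012,0.07,0,0,0,0,-1,-0.014,0.08,0,0,0,0,-1,-0.016,0.09,0,0,0,0,-1,-0.017,0.1,0,0,0,0,-1,-0.019,0.11,0,0,0,0,-1,-0.021,0.12,0,0,0,0,-1,-0.021,0.12,0,0,0,0])

```text
clock: 6.85
eef_pos: [0.6479, -0.1916, 0.3284]
tcp_rot: [0.483, 0.515, 0.424, 0.568]
contact_force: [0.7, 0.4, -0.3]
width: 0.657
```

Run:
```python
from h import *
o=st()
im,d=manip.capture('scene');save('s3',im)
im,d=manip.capture('top');save('t3',im)
```

```text
t 6.85 p [ 0.6479 -0.1916  0.3284] R [[0.111, 0.015, 0.994], [0.978, 0.175, -0.112], [-0.176, 0.984, 0.004]] q [-0.821  0.858  1.117  1.066  2.117 -0.618] F [ 0.66  0.45 -0.29] w 0.657
```

View pics/s3.png

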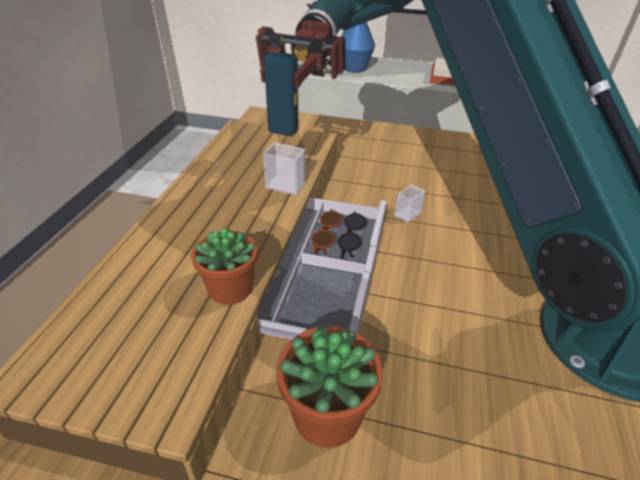

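View pics/t3.png

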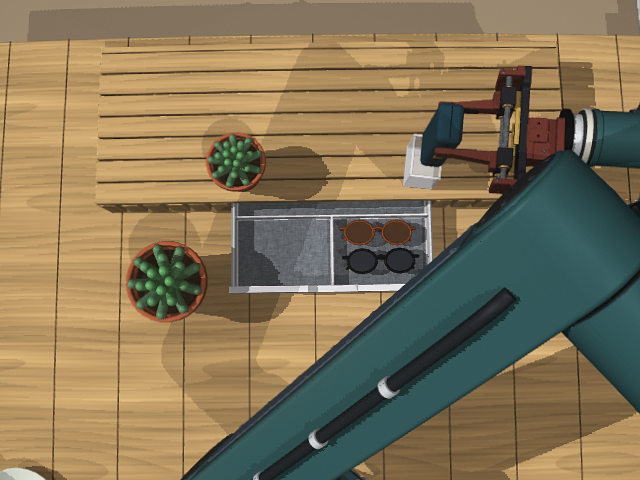

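```bash
cat >> h.py <<'E'
Rg=Ro.from_quat(Ro.from_matrix([[0.111,0.018,0.994],[0.978,0.174,-0.112],[-0.175,0.985,0.002]]).as_quat()).as_matrix()
B=np.c_[[1,0,0],[0,0,-1],[0,1,0]]@np.c_[e,n,up].T   # e->x, n->-z, up->y
RF=B@Rg
E
python3 - <<'E'
from h import *
print(np.round(RF,3)); mv([.53,.06,.33],RF); mv([.5,.0978,.0417],RF)
E
```

```text
[[ 0.001 -0.002  1.   ]
 [-0.175  0.985  0.002]
 [-0.985 -0.175  0.   ]]
shift [ 0.232  0.045 -0.145] turn [-0.103  0.074 -1.569] |r|deg 90.2
shift [ 0.316 -0.233 -0.18 ] turn [-0.103  0.074 -1.569] |r|deg 90.2
```

move_arm(moves=[-1,0.01,0.002,-0.006,-0.004,0.003,-0.06,-1,0.03,0.005,-0.015,-0.01,0.008,-0.16,-1,0.05,0.01,-0.03,-0.02,0.014,-0.29,-1,0.07,0.014,-0.043,-0.028,0.02,-0.42,-1,0.09,0.018,-0.056,-0.036,0.026,-0.55,-1,0.11,0.022,-0.069,-0.045,0.032,-0.68,-1,0.13,0.026,-0.082,-0.053,0.038,-0.81,-1,0.15,0.03,-0.095,-0.062,0.045,-0.94,-1,0.17,0.034,-0.107,-0.07,0.05,-1.07,-1,0.19,0.038,-0.12,-0.079,0.057,-1.2,-1,0.205,0.04,-0.13,-0.087,0.062,-1.32,-1,0.22,0.043,-0.138,-0.094,0.068,-1.43,-1,0.228,0.045,-0.143,-0.1,0.072,-1.52,-1,0.232,0.045,-0.145,-0.103,0.074,-1.569,-1,0.232,0.045,-0.145,-0.103,0.074,-1.569,-1,0.232,0.045,-0.145,-0.103,0.074,-1.569,-1,0.232,0.045,-0.145,-0.103,0.074,-1.569,-1,0.232,0.045,-0.145,-0.103,0.074,-1.569])

```text
clock: 8.75
eef_pos: [0.5302, 0.0586, 0.33]
tcp_rot: [-0.062, 0.704, -0.062, 0.705]
contact_force: [-0.5, -0.2, -0.1]
width: 0.659
```

Run:
```python
from h import *
o=st()
im,d=manip.capture('scene');save('s4',im);i=manip.camera_info('scene');np.savez('s4.npz',im=im,d=d)
im,d=manip.capture('top');save('t4',im)
im,d=manip.capture('wrist');save('w4',im)
mv([.5,.0978,.13],RF); mv([.5,.0978,.0417],RF)
```

```text
t 8.75 p [0.5302 0.0586 0.33  ] R [[0.0, 0.0, 1.0], [-0.175, 0.985, -0.0], [-0.985, -0.175, 0.0]] q [ 0.101  0.208  1.505 -0.176  1.448  0.124] F [-0.49 -0.21 -0.07] w 0.659
shift [ 0.19   0.073 -0.03 ] turn [-0.002 -0.     0.   ] |r|deg 0.1
shift [ 0.277  0.089 -0.03 ] turn [-0.002 -0.     0.   ] |r|deg 0.1
```

View pics/s4.png

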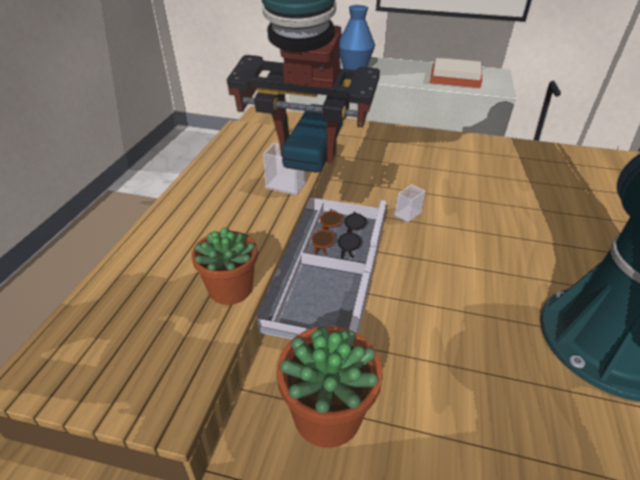

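View pics/w4.png

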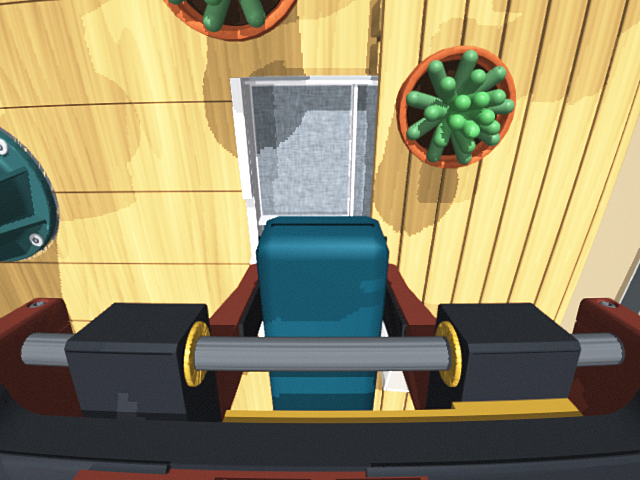

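View pics/t4.png

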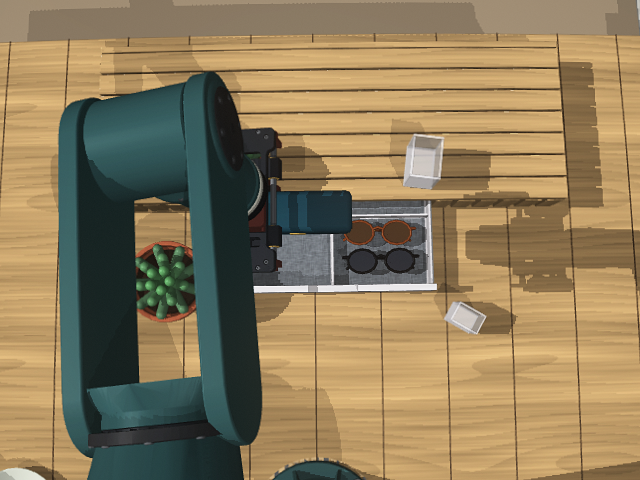

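move_arm(moves=[-1,0.02,0.01,-0.005,0,0,0,-1,0.045,0.02,-0.01,0,0,0,-1,0.07,0.03,-0.015,0,0,0,-1,0.095,0.04,-0.02,0,0,0,-1,0.12,0.05,-0.025,0,0,0,-1,0.145,0.06,-0.03,0,0,0,-1,0.17,0.068,-0.03,0,0,0,-1,0.185,0.072,-0.03,0,0,0,-1,0.19,0.073,-0.03,0,0,0,-1,0.19,0.073,-0.03,0,0,0,-1,0.19,0.073,-0.03,0,0,0])

```text
clock: 10.0
eef_pos: [0.5011, 0.0973, 0.1311]
tcp_rot: [-0.062, 0.704, -0.062, 0.705]
contact_force: [-0.2, -0.2, -0.3]
width: 0.657
```

Run:
```python
from h import *
o=st()
im,d=manip.capture('top');save('t5',im);i=manip.camera_info('top');P=cloud(i,d)
r=im.astype(int); m=(r[...,2]>r[...,0]+12)&(P[...,2]>.09)&(P[...,2]<.17)&(P[...,1]<.06)&(P[...,1]>-.05)&(abs(P[...,0]-.5)<.05)
q=P[m];print(m.sum())
for y in np.arange(-.04,.06,.01):
    k=q[abs(q[:,1]-y)<.005]
    if len(k)>5: print(round(y,3),len(k),np.round(np.median(k[:,2]),4),np.round(k[:,0].min(),4),np.round(k[:,0].max(),4))
print(q[:,1].min())
im,d=manip.capture('scene');save('s5',im)
mv([.5,.0978,.0417],RF)
```

```text
t 10.0 p [0.5011 0.0973 0.1311] R [[0.002, 0.001, 1.0], [-0.175, 0.985, -0.0], [-0.985, -0.175, 0.002]] q [ 0.181  0.385  1.794 -0.206  1.002  0.296] F [-0.19 -0.25 -0.28] w 0.657
1477
-0.01 155 0.146 0.4758 0.5303
0.0 208 0.1472 0.4741 0.5324
0.01 205 0.1474 0.4744 0.5322
0.02 203 0.1472 0.4743 0.5302
0.03 202 0.1474 0.4744 0.5306
0.04 204 0.1471 0.474 0.5303
0.05 200 0.1474 0.4739 0.5306
-0.012583679026512468
shift [ 0.088  0.016 -0.001] turn [-0.002  0.002 -0.   ] |r|deg 0.2
```

View pics/t5.png

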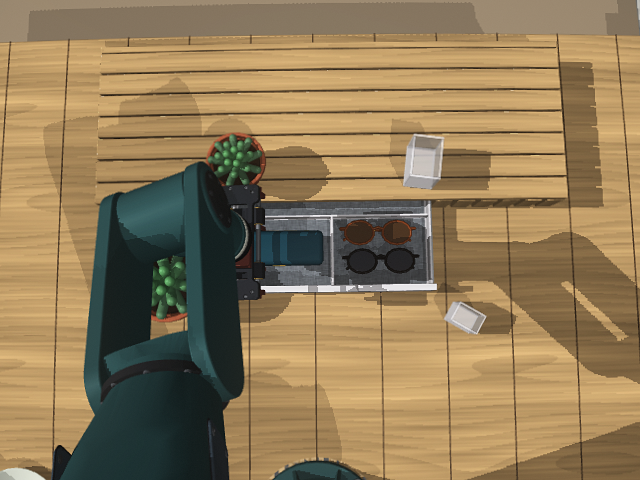

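View pics/s5.png

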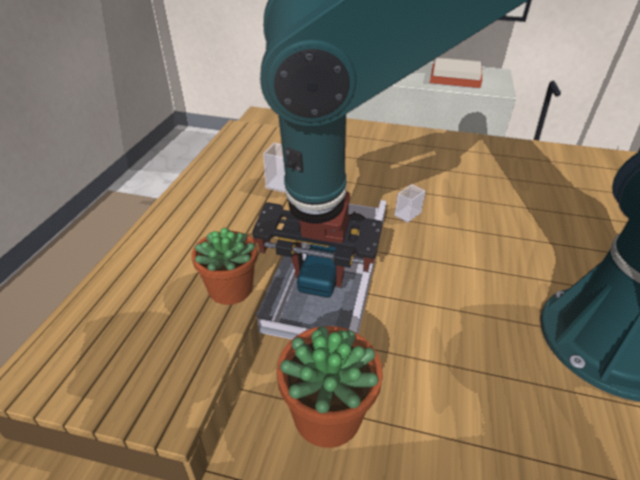

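Case is level (top at 0.147 along its whole length), centred at about (0.502, 0.062). Lowering it.

move_arm(moves=[-1,0.015,0.003,0,0,0,0,-1,0.03,0.005,0,0,0,0,-1,0.045,0.008,0,0,0,0,-1,0.06,0.011,-0.001,0,0,0,-1,0.072,0.013,-0.001,0,0,0,-1,0.079,0.014,-0.001,0,0,0,-1,0.082,0.0145,-0.001,-0.002,0.002,0,-1,0.082,0.0145,-0.001,-0.002,0.002,0,-1,0.082,0.0145,-0.001,-0.002,0.002,0])

```text
clock: 11.0
eef_pos: [0.501, 0.0974, 0.0485]
tcp_rot: [-0.062, 0.704, -0.061, 0.705]
contact_force: [-0.0, -0.6, -0.5]
width: 0.658
```

Run:
```python
from h import *
o=st();mv([.5,.0978,.0417],RF)
```

```text
t 11.0 p [0.501  0.0974 0.0485] R [[0.002, -0.001, 1.0], [-0.175, 0.985, 0.001], [-0.985, -0.175, 0.001]] q [ 0.181  0.512  1.858 -0.238  0.816  0.347] F [-0.04 -0.56 -0.52] w 0.658
shift [ 0.007  0.002 -0.001] turn [-0.     0.001 -0.   ] |r|deg 0.1
```

move_arm(moves=[-1,0.002,0,0,0,0,0,-1,0.004,0.0007,0,0,0,0,-1,0.0055,0.001,0,0,0,0,-1,0.0055,0.001,0,0,0,0])

```text
clock: 11.4
eef_pos: [0.5008, 0.0974, 0.0427]
tcp_rot: [-0.062, 0.704, -0.061, 0.705]
contact_force: [0.2, -0.2, -0.1]
width: 0.658
```

move_arm(moves=[-1,0.001,0.0002,0,0,0,0,-1,0.001,0.0002,0,0,0,0])

```text
clock: 11.6
eef_pos: [0.5007, 0.0974, 0.0416]
tcp_rot: [-0.063, 0.704, -0.061, 0.705]
contact_force: [-0.2, -1.0, -1.6]
width: 0.66
```

move_arm(moves=[-1,0.001,0.0002,0,0,0,0,-1,0.001,0.0002,0,0,0,0])

```text
clock: 11.8
eef_pos: [0.5006, 0.0975, 0.0405]
tcp_rot: [-0.063, 0.704, -0.061, 0.705]
contact_force: [-0.1, 0.4, 0.2]
width: 0.654
```

move_arm(moves=[-1,0.001,0.0002,0,0,0,0,-1,0.001,0.0002,0,0,0,0])

```text
clock: 12.0
eef_pos: [0.5008, 0.0975, 0.0396]
tcp_rot: [-0.063, 0.704, -0.061, 0.705]
contact_force: [-0.6, 0.1, 2.1]
width: 0.66
```

move_arm(moves=[-1,0.0005,0.0001,0,0,0,0,0.36,0.0005,0.0001,0,0,0,0,0.45,0.0005,0.0001,0,0,0,0,0.6,0,0,0,0,0,0,0.6,0,0,0,0,0,0,0.6,0,0,0,0,0,0,0.6,0,0,0,0,0,0])

```text
clock: 12.7
eef_pos: [0.5008, 0.0975, 0.0396]
tcp_rot: [-0.063, 0.704, -0.062, 0.705]
contact_force: [0.1, -0.3, -0.1]
width: 0.796
```

Run:
```python
from h import *
o=st()
im,d=manip.capture('wrist');save('w6',im)
im,d=manip.capture('top');i=manip.camera_info('top');P=cloud(i,d)
r=im.astype(int); m=(r[...,2]>r[...,0]+12)&(P[...,2]>.04)&(P[...,2]<.08)&(P[...,1]<.06)&(P[...,1]>-.025)&(abs(P[...,0]-.5)<.04)
q=P[m];print(m.sum())
for y in np.arange(-.04,.06,.02):
    k=q[abs(q[:,1]-y)<.005]
    if len(k)>5: print(round(y,3),len(k),np.round(np.median(k[:,2]),4),np.round(k[:,0].min(),4),np.round(k[:,0].max(),4))
mv(o['eef_pos']+[0,0,.15],RF);
```

```text
t 12.7 p [0.5008 0.0975 0.0396] R [[0.001, -0.001, 1.0], [-0.175, 0.985, 0.002], [-0.985, -0.175, 0.001]] q [ 0.181  0.527  1.863 -0.243  0.797  0.354] F [ 0.1  -0.29 -0.12] w 0.796
1189
0.0 151 0.0557 0.4753 0.531
0.02 152 0.0559 0.4758 0.5312
0.04 156 0.0555 0.4743 0.5298
shift [-0.148 -0.026  0.   ] turn [-0.  0. -0.] |r|deg 0.0
```

View pics/w6.png

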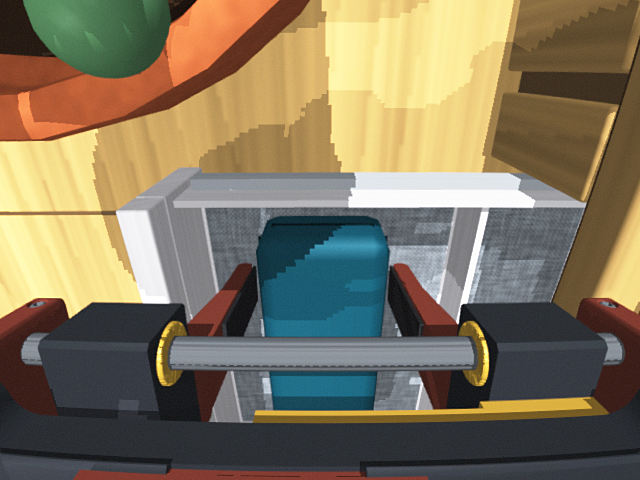

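The case lies flat and released: top at 0.056, the pads clear on both sides. Backing out along the tool axis.

move_arm(moves=[0.6,-0.01,0,0,0,0,0,0.6,-0.025,0,0,0,0,0,0.6,-0.045,0,0,0,0,0,0.6,-0.07,0,0,0,0,0,0.6,-0.1,0,0,0,0,0,0.6,-0.13,0,0,0,0,0,0.6,-0.16,0,0,0,0,0,0.6,-0.18,0,0,0,0,0,0.6,-0.18,0,0,0,0,0])

```text
clock: 13.7
eef_pos: [0.5026, 0.1299, 0.2204]
tcp_rot: [-0.062, 0.702, -0.061, 0.707]
contact_force: [0.8, -0.5, 0.0]
width: 0.798
```

Run:
```python
from h import *
o=st();mv([.395,-.031,.2],frame([0,0,-1],[0,-1,0]));mv([.395,-.031,.2],frame([0,0,-1],[0,1,0]))
im,d=manip.capture('top');save('t7',im);i=manip.camera_info('top');P=cloud(i,d);np.savez('t7.npz',im=im,d=d)
m=(abs(P[...,2]-.068)<.006)&(P[...,0]<.46)&(P[...,0]>.40)
for y in (-.2,-.17,-.15,-.12,-.1,-.09,-.06,-.03,0,.03):
    k=P[m&(abs(P[...,1]-y)<.005)]
    if len(k): print(y,np.round(np.percentile(k[:,0],[2,50,98]),4))
```

```text
t 13.7 p [0.5026 0.1299 0.2204] R [[0.007, -0.001, 1.0], [-0.173, 0.985, 0.002], [-0.985, -0.173, 0.007]] q [ 0.24   0.289  1.676 -0.182  1.217  0.306] F [ 0.79 -0.52  0.04] w 0.798
shift [ 0.047 -0.155 -0.108] turn [1.568 0.142 0.131] |r|deg 90.5
shift [ 0.047 -0.155 -0.108] turn [-1.565 -0.131  0.142] |r|deg 90.3
-0.2 [0.4326 0.4363 0.4418]
-0.17 [0.4312 0.4367 0.442 ]
-0.15 [0.4314 0.4369 0.4424]
-0.12 [0.4318 0.4372 0.4427]
-0.1 [0.432  0.4375 0.443 ]
-0.09 [0.4321 0.4376 0.443 ]
0.03 [0.4315 0.437  0.4425]
```

View pics/t7.png

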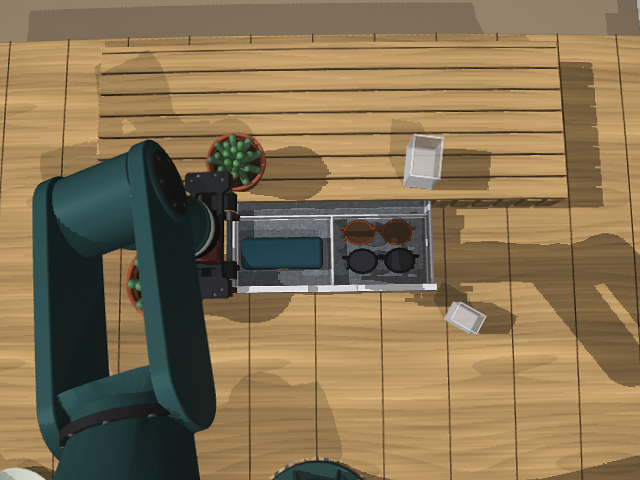

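The case lies in the left cell (px 240–322, 237–269), sunglasses and box undisturbed. Next, the push pose.

move_arm(moves=[-1,0,-0.015,-0.01,0.14,0.013,0.012,-1,0.005,-0.03,-0.02,0.28,0.026,0.024,-1,0.01,-0.045,-0.03,0.42,0.038,0.035,-1,0.015,-0.06,-0.04,0.56,0.05,0.047,-1,0.02,-0.075,-0.05,0.7,0.064,0.058,-1,0.025,-0.09,-0.06,0.84,0.076,0.07,-1,0.03,-0.105,-0.07,0.98,0.089,0.082,-1,0.035,-0.12,-0.08,1.12,0.1,0.094,-1,0.04,-0.135,-0.09,1.26,0.114,0.105,-1,0.044,-0.145,-0.1,1.4,0.127,0.117,-1,0.047,-0.155,-0.108,1.5,0.136,0.125,-1,0.047,-0.155,-0.108,1.568,0.142,0.131,-1,0.047,-0.155,-0.108,1.568,0.142,0.131,-1,0.047,-0.155,-0.108,1.568,0.142,0.131])

```text
clock: 15.15
eef_pos: [0.3932, -0.0315, 0.198]
tcp_rot: [0.498, 0.501, -0.501, 0.499]
contact_force: [0.8, -0.5, 0.2]
width: 0.002
```

Run:
```python
from h import *
o=st();mv([.395,-.033,.042],frame([0,0,-1],[0,-1,0]))
```

```text
t 15.15 p [ 0.3932 -0.0315  0.198 ] R [[-0.004, 1.0, 0.001], [-0.001, 0.001, -1.0], [-1.0, -0.004, 0.001]] q [-0.254  0.107  1.971 -0.002  1.067  1.316] F [ 0.78 -0.53  0.2 ] w 0.002
shift [0.156 0.002 0.001] turn [0.001 0.001 0.004] |r|deg 0.2
```

move_arm(moves=[-1,0.03,0,0,0,0,0,-1,0.06,0,0,0,0,0,-1,0.09,0,0,0,0,0,-1,0.12,0,0,0,0,0,-1,0.145,0.001,0.001,0,0,0.004,-1,0.156,0.002,0.001,0,0,0.004,-1,0.156,0.002,0.001,0,0,0.004,-1,0.156,0.002,0.001,0,0,0.004])

```text
clock: 15.95
eef_pos: [0.3945, -0.0324, 0.0419]
tcp_rot: [0.499, 0.501, -0.5, 0.501]
contact_force: [-0.3, -0.9, 0.3]
width: 0.006
```

Run:
```python
from h import *
o=st()
im,d=manip.capture('scene');save('s8',im)
```

```text
t 15.95 p [ 0.3945 -0.0324  0.0419] R [[-0.001, 1.0, 0.003], [-0.0, 0.003, -1.0], [-1.0, -0.001, 0.0]] q [-2.560e-01  3.980e-01  2.141e+00 -1.000e-03  6.040e-01  1.313e+00] F [-0.31 -0.93  0.29] w 0.006
```

View pics/s8.png

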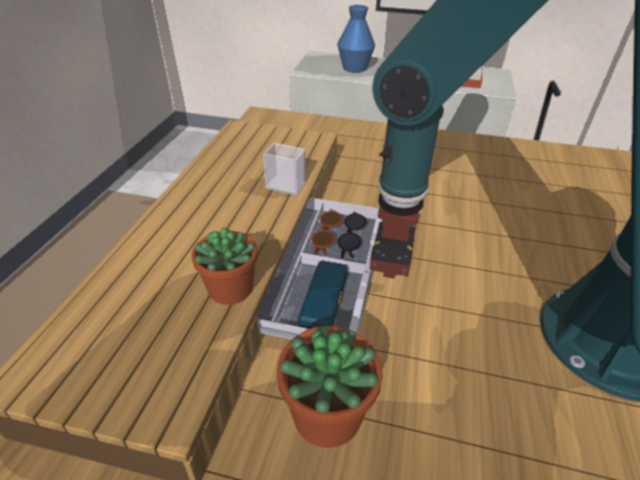

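move_arm(moves=[-1,0,0.01,0,0,0,0,-1,0,0.018,0,0,0,0,-1,0,0.022,0,0,0,0,-1,0,0.026,0,0,0,0,-1,0,0.03,0,0,0,0,-1,0,0.035,0,0,0,0,-1,0,0.041,0,0,0,0,-1,0,0.048,0,0,0,0,-1,0,0.055,0,0,0,0,-1,0,0.062,0,0,0,0,-1,0,0.069,0,0,0,0,-1,0,0.076,0,0,0,0,-1,0,0.083,0,0,0,0,-1,0,0.09,0,0,0,0,-1,0,0.097,0,0,0,0,-1,0,0.104,0,0,0,0,-1,0,0.11,0,0,0,0,-1,0,0.115,0,0,0,0,-1,0,0.118,0,0,0,0,-1,0,0.12,0,0,0,0])

```text
clock: 18.0
eef_pos: [0.5156, -0.0324, 0.0424]
tcp_rot: [0.499, 0.5, -0.499, 0.501]
contact_force: [-1.0, -0.3, -0.6]
width: 0.004
```

Run:
```python
from h import *
o=st()
im,d=manip.capture('top');save('t9',im);i=manip.camera_info('top');P=cloud(i,d)
m=(abs(P[...,2]-.068)<.006)&(P[...,0]<.59)&(P[...,0]>.40)
for y in (-.2,-.17,-.15,.1):
    k=P[m&(abs(P[...,1]-y)<.005)]
    if len(k): print(y,np.round(np.percentile(k[:,0],[2,50,98]),4))
```

```text
t 18.0 p [ 0.5156 -0.0324  0.0424] R [[0.001, 1.0, 0.003], [-0.001, 0.003, -1.0], [-1.0, 0.001, 0.001]] q [-1.960e-01  5.040e-01  1.880e+00 -1.000e-03  7.570e-01  1.373e+00] F [-0.99 -0.28 -0.63] w 0.004
-0.2 [0.5299 0.5361 0.5416]
-0.17 [0.5295 0.5349 0.5402]
-0.15 [0.5296 0.5348 0.5402]
0.1 [0.5287 0.5342 0.5392]
```

View pics/t9.png

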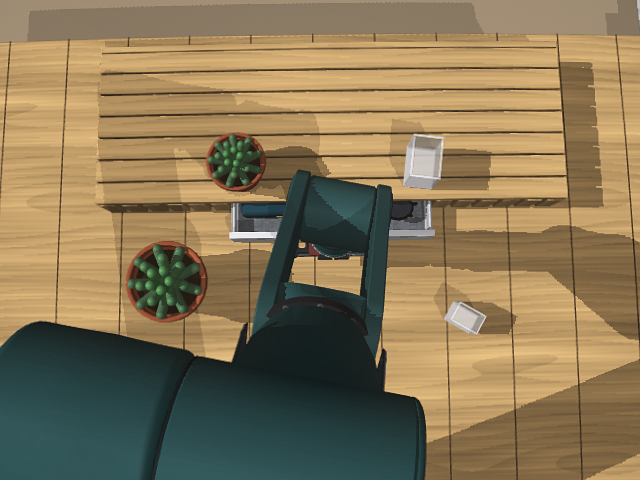

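move_arm(moves=[-1,0,0.004,0,0,0,0,-1,0,0.01,0,0,0,0,-1,0,0.017,0,0,0,0,-1,0,0.024,0,0,0,0,-1,0,0.031,0,0,0,0,-1,0,0.038,0,0,0,0,-1,0,0.043,0,0,0,0,-1,0,0.046,0,0,0,0,-1,0,0.049,0,0,0,0,-1,0,0.052,0,0,0,0,-1,0,0.055,0,0,0,0,-1,0,0.058,0,0,0,0,-1,0,0.061,0,0,0,0])

```text
clock: 19.35
eef_pos: [0.5765, -0.0324, 0.0425]
tcp_rot: [0.499, 0.5, -0.499, 0.501]
contact_force: [-1.1, -0.2, -0.9]
width: 0.01
```

Run:
```python
from h import *
o=st()
```

```text
t 19.35 p [ 0.5765 -0.0324  0.0425] R [[0.001, 1.0, 0.002], [-0.001, 0.002, -1.0], [-1.0, 0.001, 0.001]] q [-1.750e-01  5.630e-01  1.741e+00 -1.000e-03  8.370e-01  1.394e+00] F [-1.14 -0.21 -0.94] w 0.01
```

move_arm(moves=[-1,0,0.0015,0,0,0,0,-1,0,0.003,0,0,0,0,-1,0,0.003,0,0,0,0])

```text
clock: 19.65
eef_pos: [0.5784, -0.0325, 0.0426]
tcp_rot: [0.499, 0.501, -0.5, 0.501]
contact_force: [-6.8, -0.5, 3.9]
width: 0.011
```

move_arm(moves=[-1,0,0.0015,0,0,0,0,-1,0,0.0025,0,0,0,0,-1,0,0.0025,0,0,0,0])

```text
clock: 19.95
eef_pos: [0.5782, -0.0324, 0.0427]
tcp_rot: [0.497, 0.502, -0.501, 0.499]
contact_force: [-11.0, -2.0, 7.7]
width: 0.007
```

Run:
```python
from h import *
o=st()
im,d=manip.capture('top');i=manip.camera_info('top');P=cloud(i,d);save('t10',im)
c=cv2.resize(im[180:250,90:580],(800,114*1));save('t10c',c)
for y in (-.2,-.17,-.15,.1,.13):
    m=(abs(P[...,1]-y)<.003)&(P[...,0]<.62)&(P[...,0]>.50)
    k=P[m];k=k[np.argsort(k[:,0])];print(y,[(round(a*1000),round(b*1000)) for a,_,b in k[::2]])
```

```text
t 19.95 p [ 0.5782 -0.0324  0.0427] R [[-0.007, 1.0, 0.003], [-0.001, 0.003, -1.0], [-1.0, -0.007, 0.001]] q [-0.174  0.567  1.731 -0.003  0.85   1.396] F [-10.97  -1.98   7.71] w 0.007
-0.2 [(500, 3), (501, -3), (502, 3), (504, 2), (504, 0), (506, -3), (508, 2), (508, -3), (510, 1), (512, 2), (512, -2), (514, -2), (516, 1), (516, -3), (518, 2), (520, 1), (520, -3), (521, 3), (522, -1), (523, 2), (525, 4), (526, -2), (527, 1), (529, 1), (530, -2), (531, 0), (533, 5), (534, -4), (535, 0), (537, 3), (537, 1), (539, 0), (541, 1), (541, 1), (543, -1), (543, -2), (545, -1), (547, 1), (547, -4), (548, 3), (550, 5), (550, 3), (552, 1), (555, 0), (556, 3), (557, -1), (559, 0), (559, 0), (561, -1), (561, -3), (562, 2), (564, 4), (564, -1), (566, 2), (568, 2), (568, 2), (570, -1), (572, 1), (573, -3), (574, 2), (576, 2), (577, -4), (578, -1), (581, -3), (581, -4), (582, 0), (584, 3), (584, 0), (586, 0), (587, 5), (588, 1), (589, 4), (591, 4), (592, -2), (592, 62), (592, 51), (593, 71), (593, 50), (593, 70), (593, 16), (593, 48), (593, 69), (593, 14), (593, 2), (594, 76), (594, 83), (594, 82), 
[... 4731 characters left out ...]
 21), (592, 53), (592, 30), (592, 81), (593, 70), (593, 79), (593, 2), (593, 66), (593, 76), (593, 85), (595, 88), (595, 86), (596, 165), (596, 163), (596, 89), (597, 161), (597, 160), (597, 174), (598, 172), (599, 87), (599, 83), (599, 173), (600, 87), (601, 176), (601, 173), (602, 91), (602, 88), (604, 87), (605, 93), (605, 91), (606, 160), (606, 158), (607, 163), (607, 161), (607, 88), (608, 162), (609, 161), (609, 161), (609, 98), (609, 97), (610, 163), (610, 85), (611, 160), (612, 162), (612, 160), (613, 163), (614, 162), (614, 190), (614, 167), (615, 163), (615, 186), (616, 160), (617, 164), (617, 162), (617, 192), (617, 191), (618, 195), (619, 193), (619, 192), (619, 161), (620, 165)]
```

View pics/t10.png

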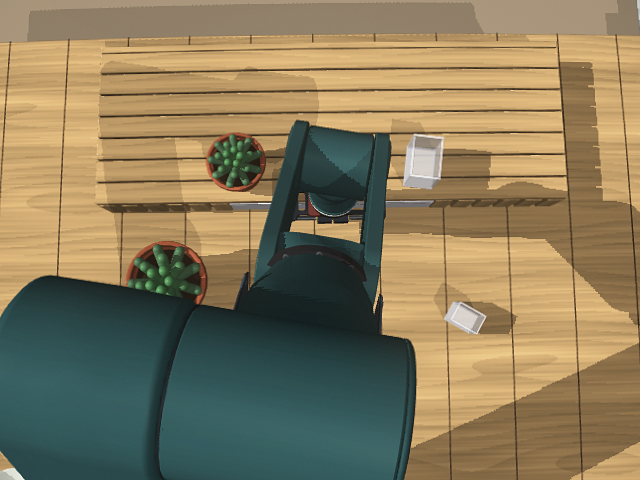

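The front sits flush at about 0.592 and the arm met a hard stop (11 N, no more travel). Backing off to check it stays.

move_arm(moves=[-1,0,-0.003,0,0,0,0,-1,0,-0.01,0,0,0,0,-1,0,-0.025,0,0,0,0,-1,0,-0.05,0,0,0,0,-1,0,-0.08,0,0,0,0,-1,0,-0.11,0,0,0,0,-1,0,-0.14,0,0,0,0,-1,0,-0.16,0,0,0,0,-1,0,-0.16,0,0,0,0])

```text
clock: 20.9
eef_pos: [0.4151, -0.0324, 0.0437]
tcp_rot: [0.497, 0.503, -0.502, 0.499]
contact_force: [0.5, -0.7, -0.1]
width: 0.006
```

Run:
```python
from h import *
o=st()
im,d=manip.capture('top');i=manip.camera_info('top');P=cloud(i,d);save('t11',im)
im2,d2=manip.capture('scene');save('s11',im2)
for y in (-.2,-.12,-.06,0,.06,.13):
    g=(abs(P[...,1]-y)<.006)&(P[...,0]<.60)&(P[...,0]>.55)
    k=P[g&(P[...,2]>.03)&(P[...,2]<.065)][:,0];c=P[g&(P[...,2]>.074)&(P[...,2]<.083)][:,0]
    print(y,len(k),np.round(np.median(k),4) if len(k) else '',len(c),np.round(np.median(c),4) if len(c) else '')
for y in (.25,.3,-.35):
    c=P[(abs(P[...,1]-y)<.02)&(P[...,0]<.60)&(P[...,0]>.55)&(P[...,2]>.02)&(P[...,2]<.08)][:,0];print('cred face',y,len(c),np.round(np.median(c),4))
c=np.vstack([cv2.resize(im[190:225,220:450],(790,240)),cv2.resize(im2[190:350,240:420],(790,350))[:, :]]);save('c11',c)
```

```text
t 20.9 p [ 0.4151 -0.0324  0.0437] R [[-0.009, 1.0, 0.003], [-0.001, 0.003, -1.0], [-1.0, -0.009, 0.001]] q [-0.242  0.414  2.09  -0.005  0.647  1.33 ] F [ 0.48 -0.73 -0.11] w 0.006
-0.2 20 0.5929 6 0.5944
-0.12 22 0.5924 7 0.594
-0.06 27 0.5929 3 0.5939
0 30 0.5922 6 0.5932
0.06 20 0.5915 6 0.5929
0.13 21 0.5915 6 0.5927
cred face 0.25 129 0.5915
cred face 0.3 133 0.5913
cred face -0.35 121 0.594
```

View pics/c11.png

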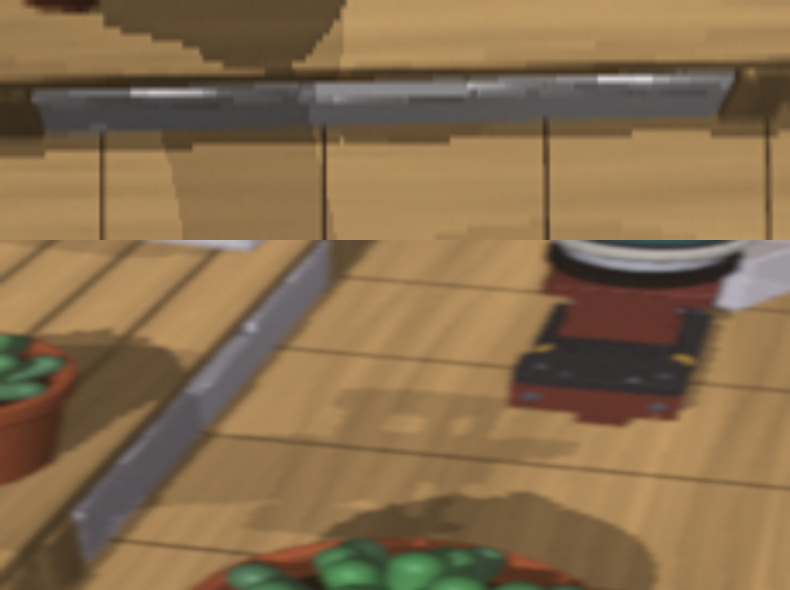

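View pics/t11.png

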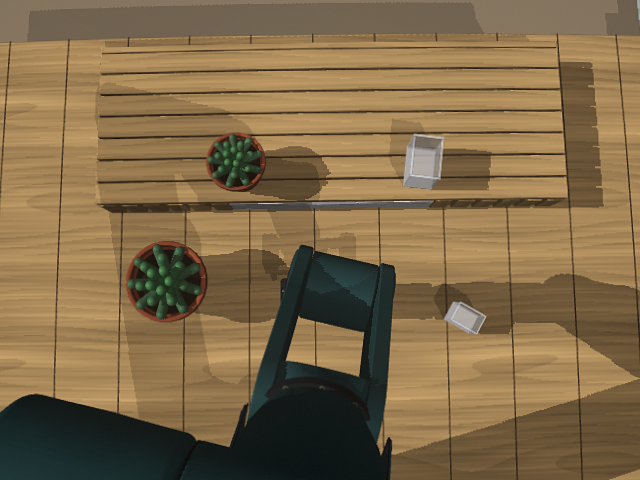

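The front is flush with the section's face within about 1 mm and stayed there after the arm let go. The box and planter stand where they were and the arm touches nothing, so I'm handing in.

```bash
python3 -c "
from rig import manip
print(manip.hand_in())"
```

```text
the job is handed in; nothing more can be done
None
```

I took the sunglasses case out of the larger acrylic box and turned it level. I set it down flat in the empty left-hand cell and let go with the tray about 0.16 m out. I then pushed the tray slowly home until it met its stop at about 11 N. The job was handed in at about 21 s; no verdict was reported.

**Case:** before the push its top was level at 0.056 m and its centre was within about 10 mm of the cell's middle. I could not see it after the tray closed.

**Tray:** after the arm backed off, the front was flush with the section's face to within about 1 mm and stayed there. I judged the catch by that and by the stop. The force reading I took near the end of travel was only 1 N, so I did not see the 7–9 N catch peak itself.

**Everything else:** the acrylic box and small planter show at the same pixels as at the start. Both pairs of sunglasses were in place in the last picture before the push, with the tray about 100 mm further in when the arm next partly hid them. The key was found only once, with low confidence, and I did not recheck it. No check disagreed with the others.

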